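Rotate three lab vessels to their right stations

TASK

The three vessels on the lab bench stand at the wrong stations: the red-capped specimen pot belongs on the middle of the balance's pan, the conical flask on the middle of the stirrer's round plate, and the green bottle on the middle of the light pad's white panel. Put them right one at a time, standing the first one you move on the empty cork mat for the meantime. Keep the vessels upright and set them down without dropping them, and leave the wash bottle, the slide box and the stack of dishes where they are.

Things in the scene. Friction and masses are not known exactly. Their poses are not given: they have to be found in the camera images.
- pot: Specimen pot to be moved: squat white plastic pot with a wide red screw cap, 60 tall. Body 50 to 54 in diameter up to 45, cap 60 in diameter from 45 to 60. About 80 g. Origin at the centre of its underside, z up its axis. Round, so any grasp yaw will do. Starts on the stirrer. (All sizes in mm.)
- flask: Conical flask to be moved: amber glass, black stopper, 108 tall. Foot 66 in diameter, cone up to height 68, straight neck 26 in diameter from 68 to 98, stopper 22 in diameter from 98 to 108. About 120 g. Origin at the centre of its underside, z up its axis. Starts on the light pad. (All sizes in mm.)
- bottle: Reagent bottle to be moved: green glass with a plain paper band and a black cap, 116 tall. Body 56 in diameter up to 74, shoulder to 88, cap 32 in diameter from 88 to 116. About 150 g. Origin at the centre of its underside, z up its axis. Starts on the balance. (All sizes in mm.)
- balance: Balance: grey flat case 175 by 140 with a dark display, and a square steel pan 100 by 100 whose flat top is 50 above the bench (the pan is rigid). The pot's right place. Fixed. Origin at bench height directly under the centre of the surface; z up, its control panel lies towards its own -x, which points to the robot's side of the bench within 9 degrees.  (All sizes in mm.)
- stirrer: Magnetic stirrer: blue case 170 by 135 with a black knob (up to 68 above the bench), and a round white ceramic plate 120 in diameter whose flat top is 70 above the bench. The flask's right place. Fixed. Origin at bench height directly under the centre of the surface; z up, its control panel lies towards its own -x, which points to the robot's side of the bench within 9 degrees.  (All sizes in mm.)
- lightpad: Light pad: low black frame 160 by 140 with a square white panel 110 by 110 whose flat top is 24 above the bench. The bottle's right place. Fixed. Origin at bench height directly under the centre of the surface; z up, its control panel lies towards its own -x, which points to the robot's side of the bench within 9 degrees.  (All sizes in mm.)
- mat: Empty round cork mat 110 in diameter, 6 thick, on the bench: the parking place. Fixed. Origin at the centre of its underside. (All sizes in mm.)
- washbottle: Bystander, loose: white wash bottle 60 in diameter, 150 tall, with a thin bent spout along its own +x reaching 50 from its axis. Origin at the centre of its underside. (All sizes in mm.)
- slidebox: Bystander, loose: flat dark grey slide box 87 by 122 by 36 tall with a steel clasp. Origin at the centre of its underside. (All sizes in mm.)
- dishes: Bystander, loose: stack of three closed grey-clear round dishes 90 in diameter, 44 tall, on the far side of the bench. Origin at the centre of its underside. (All sizes in mm.)
Things that resemble listed ones, but are neither listed nor needed, are in the scene too. Of the things like the mat, leave any that is black or orange; of the rest the larger one is meant.

How it is judged:
By the outcome, as a careful person would: the job done as asked, in the order asked, and still so for the second after the job is handed in, with the robot touching nothing.
It also fails if it takes over 120 s, if anything falls off the work surface, if the arm or the gripper's body presses on something with over 40 N, if the wrist force passes 120 N, or if a joint passes its speed limit or range.

ROBOT

A 7-joint arm with a two-finger parallel gripper is mounted at the origin on the work surface. World frame = base frame: x ahead of the robot, y to its left, z up, the work surface at z = 0. Lengths are in m, angles in rad, forces in N, time in s.
With the tool pointing down it reaches from about 0.425 to 0.875 m from the base axis. Payload 4.7 kg.
Tool frame: the origin (TCP) lies midway between the tips of the shut fingers; the grasp point (between the pads) lies 19 mm behind it; z points along the fingers, y is the line along which they close (so a half turn about z gives the same grasp; the last joint's range is limited). The gripper opens to 87 mm and grips with 3 to 60 N. Pads are 19 mm wide; open, the fingers measure 117 mm over their backs; the gripper's body (75 mm by 190 mm) begins 51 mm behind the grasp point.
Start: joints at [0.014, 0.321, -0.07, 1.45, 0.023, 1.371, -0.057], TCP at [0.65, -0, 0.223] pointing down, gripper open.
Joint ranges: [-2.86, 2.86], [-0.3, 2.09], [-1.38, 1.24], [0.06, 2.45], [-1.56, 4.7], [0.09, 2.05], [-2.69, 2.69]. Speed limits (rad/s): [2.57, 2.57, 3.14, 3.14, 3.14, 3.14, 3.14].

INTERFACE

Orientations are given as a rotation vector (axis times angle).
In Python, from bench import monitor, cams, workorder gives the robot as it stands.
- The arm moves only by the tool move_arm, never from a script. Its arguments are lists of equal length, an entry for each row: "slide": the shift along the tool's x, y, z in cm, a list of three; "roll": the turn about the tool's z in rad. In form: {"slide": [[dx, dy, dz], ...], "roll": [roll, ...]}. A call has 1 to 20 rows; each row is the pose to reach, as a shift and turn from the pose commanded when the call began, along the tool's axes at that moment; what a row does not reach only later rows make up. A row lasts 1/10 s, in which the tool goes at most 50 mm and 8.59 degrees, less where a joint would pass 70% of its speed; a pose out of reach is approached as far as the arm can. A call with a gripper value outside its range is refused whole. "gripper" is the finger opening in cm, from 0 to 8.7, set as the call begins (left out, the last holds). The fingers move at their own pace and stop on an object; "squeeze" is the grip in N (left out, the last holds). Time passes only in rows, so rows that repeat a pose let the fingers close. It gives the time, the measured TCP pose, the force, the opening and the grip force at its end, in the units of the state.
- monitor.get_state(): the state, without advancing time (a new reading comes with each control period).
- cams.get_image(name): name is "scene" or "side" or "wrist"; returns the picture (420x560x3 uint8, red, green, blue); there is no depth.
- cams.get_calibration(name): a dict with "mtx" (3x3 intrinsics, pixels), "dist_coeffs" ([k1, k2, p1, p2, k3] as OpenCV has them; the pictures are not rectified), "R" (3x3) and "t" (3): a world point X has camera coordinates R X + t. Camera axes: x right, y down, z forward; pixel columns grow to the right and rows downward; lengths in m; the calibration is good to about 2 mm. A picture is of the moment at which its call begins: read the wrist's pose just before it. get_calibration takes no time and is no camera call; for the wrist camera it gives the pose at the moment of the call.
- workorder.close_job(): hands the job in; it is judged then, once.
The state is a dict: "time": time; "joint_positions": joint angles; "qd": joint speeds; "joint_torque": joint torques, N m; "position": TCP position; "tool_rot": TCP orientation; "ft_force": force on the tool from outside, world axes, zero at the start; "torque": the same for the moment, N m; "grip_width": opening from 0.0 (shut) to 1.0 (fully open); "grip_force": force on a finger pad.
Only numpy, scipy, OpenCV 4.12 (cv2) and the standard library are available. Lean on these libraries where they do the work, as an engineer would, in place of code of your own. Each camera call takes 0.05 s, during which the arm holds its last target. There are 200 camera calls.

## Working session

There is one attempt and no reset: what is moved stays moved. The work goes in short steps, Python scripts to look and compute and a tool call to move; the robot and the scene stay as the last step left them, time stands still between calls to the robot, and variables do not carry over. Pictures are saved under pics/ and viewed, at most 14 in all, crops included, and the job is handed in when it is done.

Besides the shell and the picture viewer there is one more tool, called after "Emit:" as name(argument=value, ...), one argument or row to a line, values as JSON. move_arm: Moves the arm, as the interface text tells. Its arguments: {"type":"object","properties":{"slide":{"type":"array","items":{"type":"array","items":{"type":"number"}}},"roll":{"type":"array","items":{"type":"number"}},"gripper":{"type":"number"},"squeeze":{"type":"number"}},"required":["slide","roll"]}

```bash
ls; mkdir -p pics
python3 - <<'E'
from bench import monitor,cams
import cv2,numpy as np
s=monitor.get_state();print(s['position'],s['tool_rot'],s['time'])
for n in ['scene','side','wrist']:
    c=cams.get_calibration(n);im=cams.get_image(n);cv2.imwrite(f'pics/{n}0.png',im[:,:,::-1])
    R=np.array(c['R']);print(n,np.round(-R.T@np.array(c['t']),3),np.round(R[2],2))
E
```

```text
pics
[ 6.49451241e-01 -6.86744592e-05  2.21473881e-01] [-2.22053882 -2.22054975  0.00224501] 0.0
scene [1.112 0.224 0.919] [-0.49 -0.28 -0.83]
side [0.555 1.03  1.01 ] [ 0.03 -0.77 -0.63]
wrist [0.65  0.073 0.383] [-0.   -0.27 -0.96]
```

View pics/scene0.png

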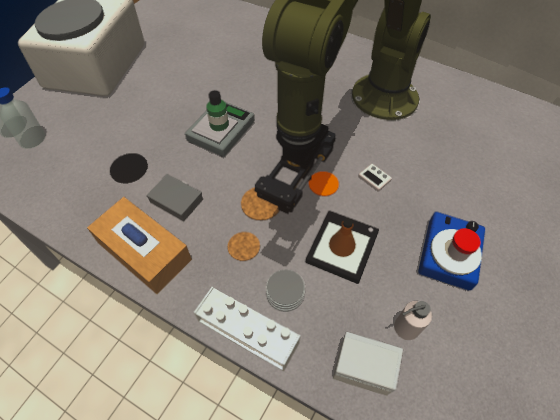

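View pics/side0.png

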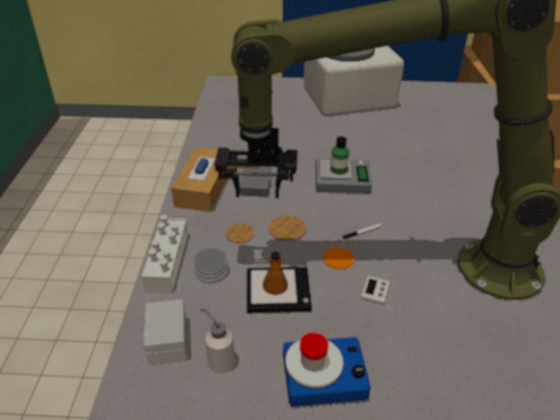

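The scene view shows the pot on the stirrer (466,241), the flask on the light pad (343,238), the bottle on the balance (217,110), and the dishes at (285,290). There are two cork discs, at (260,203) and (244,246), plus an orange disc at (324,183) and a black one at (129,167). The disc at (260,203) looks larger, and the side view agrees ((287,227) against (240,233)). I'll measure all of these.

```bash
cat > h.py <<'E'
import numpy as np,cv2
from bench import monitor,cams
def ray(c,uv):
    p=cv2.undistortPoints(np.float64(uv).reshape(-1,1,2),np.array(c['mtx']),np.array(c['dist_coeffs'])).reshape(-1,2)
    R=np.array(c['R']);o=-R.T@np.array(c['t'])
    return o,np.c_[p,np.ones(len(p))]@R
def plane(c,uv,z):
    o,d=ray(c,uv);return (o+d*((z-o[2])/d[:,2:]))[:,:2]
def blob(mask,seed=None,r=60):
    m=mask.astype(np.uint8)
    if seed is not None:
        k=np.zeros_like(m);cv2.circle(k,seed,r,1,-1);m&=k
    n,l,s,_=cv2.connectedComponentsWithStats(m)
    i=1+np.argmax(s[1:,4]);ct=cv2.findContours((l==i).astype(np.uint8),0,cv2.CHAIN_APPROX_NONE)[0]
    return max(ct,key=len).reshape(-1,2)
def masks(bgr):
    H=cv2.cvtColor(bgr,cv2.COLOR_BGR2HSV).astype(int);h,s,v=H[...,0],H[...,1],H[...,2]
    return h,s,v
E
python3 - <<'E'
from h import *
seeds={'scene':dict(mat=(260,203),small=(244,246),red=(466,241),plate=(450,255),panel=(325,245),flask=(343,238),green=(217,118),pan=(205,125),orange=(324,183)),
'side':dict(mat=(287,227),small=(240,233),red=(314,346),plate=(300,365),panel=(260,290),flask=(275,280),green=(340,160),pan=(330,175),orange=(340,258))}
for n in seeds:
    c=cams.get_calibration(n);im=cv2.imread(f'pics/{n}0.png');h,s,v=masks(im);S=seeds[n]
    def rep(name,m,z,r):
        q=blob(m,S[name],r);p=plane(c,q,z).astype(np.float32)
        (x,y),rad=cv2.minEnclosingCircle(p);b=cv2.minAreaRect(p)
        print(n,name,'bbox',q.min(0),q.max(0),'circ',np.round([x,y,2*rad],4),'rect',np.round(b[0],4),np.round(b[1],4),round(b[2],1))
    for k in S: print(k,[im[S[k][1],S[k][0]].tolist()], [h[S[k][1],S[k][0]],s[S[k][1],S[k][0]],v[S[k][1],S[k][0]]])
    rep('mat',(s>100)&(h>5)&(h<25),.006,40)
    rep('small',(s>100)&(h>5)&(h<25),.006,22)
    rep('red',((h<5)|(h>175))&(s>180),.060,30)
    rep('plate',(s<60)&(v>150),.070,50)
    rep('panel',(s<60)&(v>150),.024,55)
    rep('green',(h>40)&(h<85)&(s>100),.04,30)
    rep('pan',(s<40)&(v>140),.05,30)
a=cv2.imread('pics/scene0.png');b=cv2.imread('pics/side0.png')
f=lambda i,x,y:cv2.resize(i[y:y+100,x:x+133],(400,300),interpolation=cv2.INTER_CUBIC)
cv2.imwrite('pics/crop1.png',np.vstack([np.hstack([f(a,160,70),f(b,280,120)]),np.hstack([f(a,200,170),f(b,215,195)])]))
E
```

```text
mat [[58, 107, 159]] [np.int64(15), np.int64(162), np.int64(159)]
small [[58, 104, 152]] [np.int64(15), np.int64(158), np.int64(152)]
red [[16, 21, 214]] [np.int64(1), np.int64(236), np.int64(214)]
plate [[74, 80, 89]] [np.int64(12), np.int64(43), np.int64(89)]
panel [[200, 215, 209]] [np.int64(42), np.int64(18), np.int64(215)]
flask [[29, 54, 94]] [np.int64(12), np.int64(176), np.int64(94)]
green [[101, 117, 123]] [np.int64(22), np.int64(46), np.int64(123)]
pan [[152, 157, 165]] [np.int64(12), np.int64(20), np.int64(165)]
orange [[10, 63, 156]] [np.int64(11), np.int64(239), np.int64(156)]
scene mat bbox [241 188] [278 219] circ [ 0.5803 -0.133   0.1098] rect [ 0.5943 -0.1361] [0.1084 0.0771] 77.6
scene small bbox [228 232] [259 260] circ [ 0.7145 -0.1023  0.0823] rect [ 0.7146 -0.1021] [0.0806 0.0785] 31.0
scene red bbox [454 228] [479 253] circ [0.4611 0.3799 0.074 ] rect [0.461  0.3797] [0.0633 0.07  ] 63.3
scene plate bbox [432 229] [481 273] circ [0.5076 0.3649 0.1206] rect [0.5127 0.3631] [0.118  0.1074] 72.9
scene panel bbox [314 222] [368 272] circ [0.6043 0.1156 0.1504] rect
[... 902 characters left out ...]
314  0.1112] rect [ 0.5747 -0.1305] [0.1047 0.1059] 3.1
side small bbox [226 224] [253 242] circ [ 0.7101 -0.1016  0.0818] rect [ 0.7099 -0.1007] [0.0777 0.0776] 3.1
side red bbox [301 333] [327 359] circ [0.504  0.3195 0.0695] rect [0.5026 0.3198] [0.0566 0.0687] 0.7
side plate bbox [287 341] [342 384] circ [0.5035 0.364  0.1176] rect [0.5027 0.3688] [0.1151 0.1049] 0.6
side panel bbox [252 271] [295 302] circ [0.6029 0.1146 0.1453] rect [0.6022 0.1149] [0.1061 0.1061] 4.8
side green bbox [333 146] [347 158] circ [ 0.4052 -0.491   0.0776] rect [ 0.4085 -0.4911] [0.0761 0.0474] 88.0
side pan bbox [348 175] [349 175] circ [ 0.3895 -0.3427  0.0034] rect [ 0.3895 -0.3427] [0.0032 0.    ] -176.7
```

View pics/crop1.png

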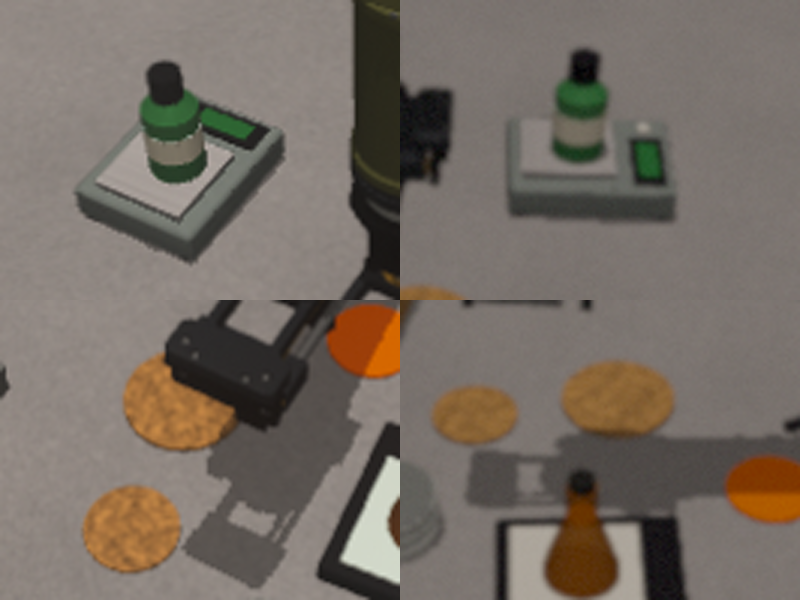

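The crop confirms the larger cork disc as the mat: 110 mm against 81 mm for the smaller one. The fixtures measure at their given sizes: panel 109 mm, plate about 119 mm, pan 99 mm. Next I'll triangulate the vessels and work out the hover over the bottle, which goes to the mat first.

Run:
```python
from h import *
D={}
for n,S in {'scene':dict(red=(466,241),cap=(214,97),stop=(346,228)),'side':dict(red=(314,346),cap=(341,142),stop=(275,257))}.items():
    c=cams.get_calibration(n);im=cv2.imread(f'pics/{n}0.png');h,s,v=masks(im)
    for k,(m,r) in dict(red=(((h<5)|(h>175))&(s>180),30),cap=((v<60),12),stop=((v<50),9)).items():
        q=blob(m,S[k],r);ctr=(q.min(0)+q.max(0))/2;o,d=ray(c,ctr)
        D.setdefault(k,[]).append((o,d[0]/np.linalg.norm(d[0])));print(n,k,q.min(0),q.max(0))
    for nm,z in [('red',.1225),('cap',.152),('stop',.127)]:
        o,d=D[nm][-1];print(nm,np.round(o+d*(z-o[2])/d[2],4))
    if n=='side':
        q=blob((v>115)&(s<60),(325,178),22);p=plane(c,q,.05).astype(np.float32);print('pan',q.min(0),q.max(0),cv2.minAreaRect(p))
for k,((o1,d1),(o2,d2)) in D.items():
    a=np.linalg.lstsq(np.c_[d1,-d2],o2-o1,rcond=None)[0];p,q=o1+a[0]*d1,o2+a[1]*d2
    print(k,np.round((p+q)/2,4),'gap',round(np.linalg.norm(p-q),4))
R=cv2.Rodrigues(monitor.get_state()['tool_rot'])[0];print(R.round(3))
```

```text
scene red [454 228] [479 253]
scene cap [209  91] [220 104]
scene stop [339 219] [352 227]
red [0.5085 0.3695 0.1225]
cap [ 0.4235 -0.3688  0.152 ]
stop [0.604  0.1109 0.127 ]
side red [301 333] [327 359]
side cap [336 137] [345 148]
side stop [271 252] [279 259]
red [0.5061 0.3673 0.1225]
cap [ 0.4217 -0.3683  0.152 ]
stop [0.598  0.1127 0.127 ]
pan [303 159] [340 200] ((0.49643534421920776, -0.31193140149116516), (0.08675465732812881, 0.21367308497428894), 22.473678588867188)
red [0.5072 0.3688 0.1228] gap 0.0029
cap [ 0.4216 -0.3704  0.1504] gap 0.0007
stop [0.5993 0.1092 0.1221] gap 0.0032
[[-0.     1.    -0.001]
 [ 1.     0.    -0.   ]
 [-0.    -0.001 -1.   ]]
```

Emit:
move_arm(
  slide=[
    [-5,-3,-3],
    [-10,-6,-3],
    [-15,-9,-3],
    [-20,-12,-3],
    [-25,-15,-3],
    [-30,-18,-3],
    [-34,-21,-3],
    [-36.9,-22.7,-3],
    [-36.9,-22.7,-3],
    [-36.9,-22.7,-3],
    [-36.9,-22.7,-3],
    [-36.9,-22.7,-3],
  ],
  roll=[0,0,0,0,0,0,0,0,0,0,0,0],
  gripper=7,
)

```text
time: 1.35
position: [0.4241, -0.3675, 0.2523]
tool_rot: [-2.218, -2.224, -0.001]
ft_force: [-0.4, -0.3, 0.0]
grip_width: 0.806
grip_force: 0.0
```

```bash
cat > w.py <<'E'
import sys
from h import *
s=monitor.get_state();c=cams.get_calibration('wrist');im=cams.get_image('wrist')[:,:,::-1].copy()
np.save(f'pics/{sys.argv[1]}.npy',np.array([0]));import pickle;pickle.dump(c,open(f'pics/{sys.argv[1]}.pkl','wb'))
cv2.imwrite(f'pics/{sys.argv[1]}.png',im);print(np.round(s['position'],4),np.round(s['tool_rot'],3),s['time'])
E
python3 w.py w1
```

```text
[ 0.4241 -0.3675  0.2523] [-2.218e+00 -2.224e+00 -1.000e-03] 1.35
```

View pics/w1.png

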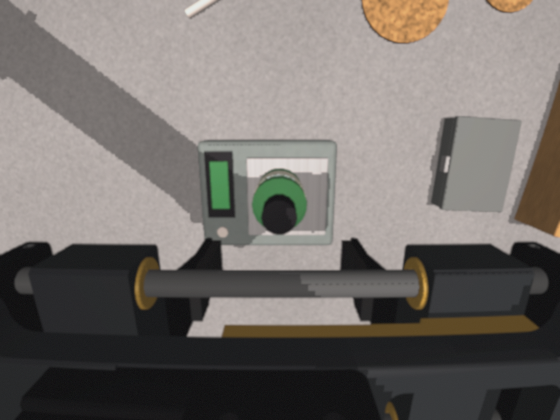

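The wrist view shows the bottle cap centred at about (279,215) between the fingers, and the white pan spanning about x 247–327 and y 158–235. I'll measure both from this view.

Run:
```python
from h import *
import pickle
c=pickle.load(open('pics/w1.pkl','rb'));im=cv2.imread('pics/w1.png');h,s,v=masks(im)
q=blob(v<60,(279,214),22);print(q.min(0),q.max(0))
(x,y),r=cv2.minEnclosingCircle(q.astype(np.float32))
print('cap mid',x,y,r)
for z in(.166,.152): print(plane(c,[x,y],z).round(4))
q2=q[q[:,1]>=214] # lower arc = top rim
p=plane(c,q2,.166);A=np.c_[2*p,np.ones(len(p))];w=np.linalg.lstsq(A,(p**2).sum(1),rcond=None)[0];print('fit',w[:2],2*np.sqrt(w[2]+w[:2]@w[:2]))
m=(v>125)&(s<45);k=np.zeros_like(v);k[150:240,240:332]=1
ys,xs=np.nonzero(m&(k>0));print('pan px',xs.min(),xs.max(),ys.min(),ys.max())
for uv in [(247,158),(327,158),(247,235),(327,235)]: print(uv,plane(c,uv,.05).round(4),v[uv[1]-6 if uv[1]<200 else uv[1]-3,uv[0]-8:uv[0]+8])
# mat
q=blob((s>90)&(h>5)&(h<25),(405,10),60);p=plane(c,q[q[:,1]>1],.006);A=np.c_[2*p,np.ones(len(p))];w=np.linalg.lstsq(A,(p**2).sum(1),rcond=None)[0];print('mat',w[:2],2*np.sqrt(w[2]+w[:2]@w[:2]))
```

```text
[262 195] [295 233]
cap mid 278.5 213.8157958984375 19.346525192260742
[[ 0.4223 -0.368 ]]
[[ 0.4222 -0.3721]]
fit [ 0.42239998 -0.37080108] 0.028872609610515857
pan px 240 331 150 239
(247, 158) [[ 0.3834 -0.3324]] [160 161 162 162 162 162 162 162 162 162 162 163 164 164 164 165]
(327, 158) [[ 0.48   -0.3321]] [163 163 163 163 163 164 164 164 165 164 164 163 163 162 155 147]
(247, 235) [[ 0.3807 -0.4313]] [105 105 105 104 105 104 104 104 107 119 134 141 143 143 145 145]
(327, 235) [[ 0.4843 -0.431 ]] [204 206 207 206 203 191 171 158 157 157 153 146 136 135 157 175]
mat [ 0.57585749 -0.13648834] 0.10819130039472735
```

Emit:
move_arm(
  slide=[
    [-0.1,0,3],
    [-0.1,0,6],
    [-0.1,0,8.5],
    [-0.1,0,10],
    [-0.1,0,11],
    [-0.1,0,11],
    [-0.1,0,11],
    [-0.1,0,11],
  ],
  roll=[0,0,0,0,0,0,0,0],
  gripper=7,
)

```text
time: 2.2
position: [0.4238, -0.3706, 0.144]
tool_rot: [2.22, 2.22, 0.001]
ft_force: [0.0, -0.0, 1.0]
grip_width: 0.803
grip_force: 0.0
```

Emit:
move_arm(
  slide=[
    [0,0,0],
    [0,0,0],
    [0,0,0],
    [0,0,0],
    [0,0,0],
    [0,0,0],
    [0,0,0],
    [0,0,0],
    [0,0,0],
    [0,0,0],
  ],
  roll=[0,0,0,0,0,0,0,0,0,0],
  gripper=2,
  squeeze=20,
)

```text
time: 3.2
position: [0.423, -0.37, 0.1425]
tool_rot: [-2.221, -2.221, 0.0]
ft_force: [-0.7, -0.0, -0.5]
grip_width: 0.363
grip_force: 20.0
```

Emit:
move_arm(
  slide=[
    [0,0,-1],
    [0,0,-3],
    [0,0,-5],
    [2,1.3,-6],
    [5,3.2,-6],
    [9,5.9,-6],
    [13,8.5,-6],
    [17,11.1,-6],
    [20.5,13.3,-6],
    [22.6,14.7,-5],
    [23.6,15.3,-4],
    [23.6,15.3,-2],
    [23.6,15.3,0],
    [23.6,15.3,2],
    [23.6,15.3,3.2],
    [23.6,15.3,3.7],
    [23.6,15.3,4],
    [23.6,15.3,4],
    [23.6,15.3,4],
  ],
  roll=[0,0,0,0,0,0,0,0,0,0,0,0,0,0,0,0,0,0,0],
)

```text
time: 5.1
position: [0.5766, -0.1343, 0.1035]
tool_rot: [2.221, 2.22, 0.001]
ft_force: [-0.3, -0.3, -1.8]
grip_width: 0.36
grip_force: 20.0
```

Emit:
move_arm(
  slide=[
    [0,0,0.1],
    [0,0,0.2],
    [0,0,0.3],
    [0,0,0.3],
    [0,0,0.3],
  ],
  roll=[0,0,0,0,0],
)

```text
time: 5.6
position: [0.576, -0.134, 0.0996]
tool_rot: [2.221, 2.221, 0.0]
ft_force: [0.7, -0.5, -0.5]
grip_width: 0.361
grip_force: 20.0
```

Emit:
move_arm(
  slide=[
    [0,0,0.05],
    [0,0,0.1],
    [0,0,0.1],
    [0,0,0.1],
  ],
  roll=[0,0,0,0],
)

```text
time: 6.0
position: [0.576, -0.1341, 0.0986]
tool_rot: [2.221, 2.221, -0.0]
ft_force: [-0.3, 0.1, -1.4]
grip_width: 0.366
grip_force: 20.0
```

```bash
cat > f.py <<'E'
from h import *
print(np.mean([monitor.get_state()['ft_force'] for _ in range(10)],0).round(2),np.round(monitor.get_state()['position'],4))
E
python3 f.py
```

```text
[-0.28  0.05 -1.38] [ 0.576  -0.1341  0.0986]
```

Force hasn't changed yet, so I'll creep down until it makes contact.

Emit:
move_arm(
  slide=[
    [0,0,0.05],
    [0,0,0.1],
    [0,0,0.1],
    [0,0,0.1],
  ],
  roll=[0,0,0,0],
)

```text
time: 6.4
position: [0.5762, -0.1342, 0.0985]
tool_rot: [2.221, 2.221, 0.0]
ft_force: [-2.0, 0.1, 5.1]
grip_width: 0.364
grip_force: 20.0
```

Emit:
move_arm(
  slide=[
    [0,0,0.05],
    [0,0,0.1],
    [0,0,0.1],
    [0,0,0.1],
  ],
  roll=[0,0,0,0],
)

```text
time: 6.8
position: [0.5763, -0.1342, 0.0985]
tool_rot: [2.221, 2.221, 0.001]
ft_force: [-4.1, 1.4, 10.1]
grip_width: 0.363
grip_force: 20.0
```

Emit:
move_arm(
  slide=[
    [0,0,-0.1],
    [0,0,-0.1],
    [0,0,-0.1],
    [0,0,-0.1],
    [0,0,-0.1],
    [0,0,-2],
    [0,0,-6],
    [0,0,-10],
    [0,0,-14.3],
    [0,0,-14.3],
  ],
  roll=[0,0,0,0,0,0,0,0,0,0],
  gripper=7,
)

```text
time: 7.8
position: [0.5795, -0.1347, 0.2468]
tool_rot: [2.214, 2.214, 0.011]
ft_force: [1.0, 0.7, -0.6]
grip_width: 0.802
grip_force: 0.0
```

Emit:
move_arm(
  slide=[
    [3,-0.4,0],
    [7,-1,0],
    [12,-1.6,0],
    [17,-2.3,0],
    [22,-3,0],
    [27,-3.7,0],
    [32,-4.4,0],
    [37,-5.1,0],
    [42,-5.8,0],
    [46,-6.3,0],
    [49,-6.7,0],
    [50.2,-6.9,0],
    [50.2,-6.9,0],
    [50.2,-6.9,0],
    [50.2,-6.9,0],
  ],
  roll=[0,0,0,0,0,0,0,0,0,0,0,0,0,0,0],
  gripper=8.5,
)

```text
time: 9.3
position: [0.5084, 0.3653, 0.2395]
tool_rot: [2.224, 2.216, -0.001]
ft_force: [-0.1, -0.1, -0.0]
grip_width: 0.977
grip_force: 0.0
```

```bash
python3 w.py w2
python3 - <<'E'
from h import *
import pickle
im=cams.get_image('scene')[:,:,::-1].copy();cv2.imwrite('pics/s2.png',im)
a=cv2.imread('pics/w2.png');cv2.imwrite('pics/v2.png',np.hstack([cv2.resize(a,(400,300)),cv2.resize(im,(400,300))]))
E
```

```text
[0.5084 0.3653 0.2395] [ 2.224e+00  2.216e+00 -1.000e-03] 9.3
```

View pics/v2.png

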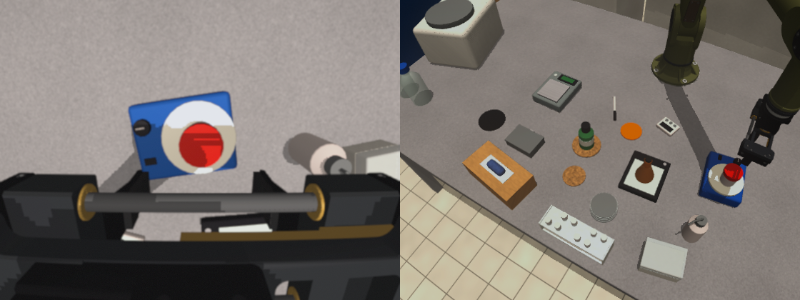

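The bottle stands on the mat (scene 586,138 in the composite). The wrist view shows the pot's red cap at about (200,145) in the composite on the stirrer plate. Next I'll measure the cap, the pan (now clear), the plate, and the distance to the wash bottle.

Run:
```python
from h import *
import pickle
def fit(p):
    w=np.linalg.lstsq(np.c_[2*p,np.ones(len(p))],(p**2).sum(1),rcond=None)[0];return w[:2].round(4),round(2*np.sqrt(w[2]+w[:2]@w[:2]),4)
c=pickle.load(open('pics/w2.pkl','rb'));im=cv2.imread('pics/w2.png');h,s,v=masks(im)
q=blob(((h<5)|(h>175))&(s>150)&(v>60));print('red',q.min(0),q.max(0),fit(plane(c,q,.13)),fit(plane(c,q[q[:,1]>np.median(q[:,1])],.13)))
q=blob((s<60)&(v>140),(270,190),60);p=plane(c,cv2.convexHull(q).reshape(-1,2),.07).astype(np.float32);print('plate',cv2.minEnclosingCircle(p),fit(p))
print('wash',plane(c,[475,238],.14),plane(c,[420,205],.0))
c=cams.get_calibration('scene');im=cv2.imread('pics/s2.png');h,s,v=masks(im)
q=blob((v>140)&(s<40),(216,128),25);p=plane(c,q,.05).astype(np.float32);print('pan scene',q.min(0),q.max(0),cv2.minAreaRect(p))
q=blob((s>100)&(h>5)&(h<25),(260,203),22);p=plane(c,q,.006).astype(np.float32);print('mat',cv2.minEnclosingCircle(p))
c=cams.get_calibration('side');im=cams.get_image('side')[:,:,::-1].copy();cv2.imwrite('pics/d2.png',im);h,s,v=masks(im)
q=blob((v>120)&(s<60)&(h<30),(334,170),22);p=plane(c,q,.05).astype(np.float32);print('pan side',q.min(0),q.max(0),cv2.minAreaRect(p))
# bottle cap now
q=blob(v<50,(288,200),14);print('cap',q.min(0),q.max(0),plane(c,(q.min(0)+q.max(0))/2,.108))
```

```text
red [251 173] [311 233] (array([0.5091, 0.3673]), np.float64(0.0572)) (array([0.5092, 0.3662]), np.float64(0.056))
plate ((0.5027484893798828, 0.3573502004146576), 0.06566255539655685) (array([0.5047, 0.3593]), np.float64(0.123))
wash [[0.69437    0.33564967]] [[0.70401397 0.33065379]]
pan scene [192 111] [236 141] ((0.43335458636283875, -0.3785940408706665), (0.09732542186975479, 0.09824661165475845), 0.28693845868110657)
mat ((0.5793951153755188, -0.1324777454137802), 0.05511583760380745)Traceback (most recent call last):
  File "<stdin>", line 13, in <module>
  File "h.py", line 14, in blob
    i=1+np.argmax(s[1:,4]);ct=cv2.findContours((l==i).astype(np.uint8),0,cv2.CHAIN_APPROX_NONE)[0]
        ~~~~~~~~~^^^^^^^^^
    return _wrapfunc(a, 'argmax', axis=axis, out=out, **kwds)
    return bound(*args, **kwds)
ValueError: attempt to get argmax of an empty sequence
```

Emit:
move_arm(
  slide=[
    [0,0.1,3],
    [0,0.1,7],
    [0,0.1,10],
    [0,0.1,12],
    [0,0.1,13],
    [0,0.1,13.4],
    [0,0.1,13.4],
    [0,0.1,13.4],
    [0,0.1,13.4],
  ],
  roll=[0,0,0,0,0,0,0,0,0],
)

```text
time: 10.35
position: [0.5087, 0.3685, 0.107]
tool_rot: [2.221, 2.221, 0.004]
ft_force: [-0.5, 0.2, -0.6]
grip_width: 0.977
grip_force: 0.0
```

Emit:
move_arm(
  slide=[
    [0,0,0],
    [0,0,0],
    [0,0,0],
    [0,0,0],
    [0,0,0],
    [0,0,0],
    [0,0,0],
    [0,0,0],
  ],
  roll=[0,0,0,0,0,0,0,0],
  gripper=4.5,
  squeeze=20,
)

```text
time: 11.15
position: [0.5081, 0.368, 0.1056]
tool_rot: [2.221, 2.221, 0.0]
ft_force: [0.3, 0.2, 1.2]
grip_width: 0.672
grip_force: 20.0
```

Emit:
move_arm(
  slide=[
    [0,0,-1],
    [0,0,-4],
    [0,0,-8],
    [-2,-0.2,-9],
    [-6,-0.6,-9],
    [-10.5,-1.1,-9],
    [-15,-1.5,-9],
    [-19.5,-2,-9],
    [-24,-2.4,-9],
    [-28.5,-2.9,-9],
    [-33,-3.4,-9],
    [-37.5,-3.8,-9],
    [-42,-4.3,-9],
    [-46.5,-4.7,-9],
    [-51,-5.2,-9],
    [-55.5,-5.6,-9],
    [-60,-6.1,-9],
    [-64.5,-6.6,-9],
    [-69,-7,-9],
    [-72,-7.3,-9],
  ],
  roll=[0,0,0,0,0,0,0,0,0,0,0,0,0,0,0,0,0,0,0,0],
)

```text
time: 13.15
position: [0.4337, -0.3556, 0.1963]
tool_rot: [2.224, 2.217, -0.001]
ft_force: [0.2, -0.9, -1.1]
grip_width: 0.671
grip_force: 20.0
```

Emit:
move_arm(
  slide=[
    [-1.7,-0.2,0],
    [-2.7,-0.3,0],
    [-2.7,-0.3,1],
    [-2.7,-0.3,4],
    [-2.7,-0.3,7],
    [-2.7,-0.3,9],
    [-2.7,-0.3,10],
    [-2.7,-0.3,10.5],
    [-2.7,-0.3,10.7],
    [-2.7,-0.3,10.8],
    [-2.7,-0.3,10.8],
    [-2.7,-0.3,10.8],
  ],
  roll=[0,0,0,0,0,0,0,0,0,0,0,0],
)

```text
time: 14.35
position: [0.4325, -0.3794, 0.0884]
tool_rot: [2.22, 2.22, 0.001]
ft_force: [0.2, 0.1, -0.5]
grip_width: 0.666
grip_force: 20.0
```

```bash
python3 w.py w3; python3 f.py
```

```text
[ 0.4325 -0.3794  0.0884] [2.22e+00 2.22e+00 1.00e-03] 14.35
[-0.2   0.07  0.3 ] [ 0.4324 -0.3794  0.0883]
```

View pics/w3.png

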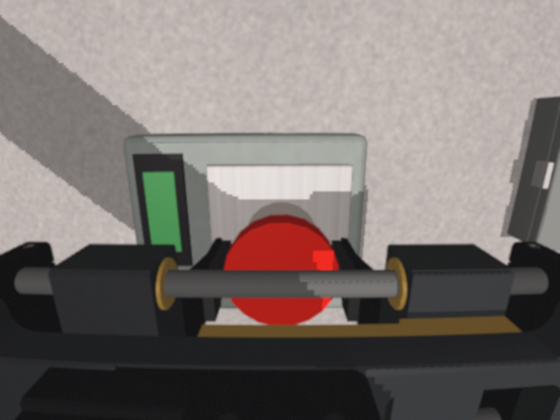

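The pot hangs centred over the pan. The pan's rear corners are at about (208,165) and (352,165), with its front edge near row 308. I'll check the pan centre from these corners.

Run:
```python
from h import *
import pickle
c=pickle.load(open('pics/w3.pkl','rb'));im=cv2.imread('pics/w3.png');g=cv2.cvtColor(im,cv2.COLOR_BGR2GRAY).astype(int)
print(g[185,198:220],g[185,340:366],g[155:175,280],g[318:330,240],sep='\n')
for uv in [(207.5,165),(352,165),(207.5,185),(351.5,185)]:print(uv,plane(c,uv,.05).round(4))
```

```text
[112 113 111 112 112 111 111 111 114 124 139 149 153 154 155 157 171 186
 199 214 224 225]
[216 219 220 220 219 219 219 219 219 216 203 184 173 169 170 170 170 170
 167 163 157 150 144 136 135 144]
[173 173 174 173 173 173 173 171 162 146 158 186 208 218 221 220 220 220
 220 219]
[181 180 179 178 177 170 147 109  84  80  81  80]
(207.5, 165) [[ 0.3837 -0.3316]]
(352, 165) [[ 0.4803 -0.3316]]
(207.5, 185) [[ 0.3829 -0.3452]]
(351.5, 185) [[ 0.4808 -0.3452]]
```

Emit:
move_arm(
  slide=[
    [-0.1,0,0.05],
    [-0.1,0,0.1],
    [-0.1,0,0.15],
    [-0.1,0,0.2],
    [-0.1,0,0.2],
    [-0.1,0,0.2],
  ],
  roll=[0,0,0,0,0,0],
)

```text
time: 15.0
position: [0.432, -0.38, 0.0856]
tool_rot: [-2.221, -2.221, -0.0]
ft_force: [-0.4, -0.1, 0.1]
grip_width: 0.67
grip_force: 20.0
```

Emit:
move_arm(
  slide=[
    [0,0,0.05],
    [0,0,0.1],
    [0,0,0.1],
    [0,0,0.1],
  ],
  roll=[0,0,0,0],
)

```text
time: 15.4
position: [0.432, -0.38, 0.0855]
tool_rot: [2.221, 2.221, 0.0]
ft_force: [-1.8, 2.6, 6.6]
grip_width: 0.665
grip_force: 20.0
```

Emit:
move_arm(
  slide=[
    [0,0,-0.1],
    [0,0,-0.1],
    [0,0,-0.1],
    [0,0,-0.1],
    [0,0,-0.1],
    [0,0,-2],
    [0,0,-6],
    [0,0,-10],
    [0,0,-14],
    [0,0,-16],
    [0,0,-16],
  ],
  roll=[0,0,0,0,0,0,0,0,0,0,0],
  gripper=8.5,
)

```text
time: 16.5
position: [0.4335, -0.3814, 0.2485]
tool_rot: [2.217, 2.216, 0.002]
ft_force: [1.4, 0.9, 0.1]
grip_width: 0.976
grip_force: 0.0
```

Emit:
move_arm(
  slide=[
    [2,0.7,0],
    [6,2,0],
    [10.5,3.6,0],
    [15,5.1,0],
    [19.5,6.7,0],
    [24,8.2,0],
    [28.5,9.7,0],
    [33,11.3,0],
    [37.5,12.8,0],
    [42,14.3,0],
    [46,15.7,0],
    [49.2,16.8,0],
    [49.2,16.8,0],
    [49.2,16.8,0],
    [49.2,16.8,0],
  ],
  roll=[0,0,0,0,0,0,0,0,0,0,0,0,0,0,0],
  gripper=7,
)

```text
time: 18.0
position: [0.5997, 0.1101, 0.2436]
tool_rot: [2.224, 2.219, -0.003]
ft_force: [0.4, -0.3, 0.1]
grip_width: 0.804
grip_force: 0.0
```

```bash
python3 w.py w4
python3 - <<'E'
from h import *
im=cams.get_image('scene')[:,:,::-1].copy();cv2.imwrite('pics/s4.png',im)
im2=cams.get_image('side')[:,:,::-1].copy();cv2.imwrite('pics/d4.png',im2)
a=cv2.imread('pics/w4.png');cv2.imwrite('pics/v4.png',np.hstack([cv2.resize(a,(400,300)),cv2.resize(im,(400,300))]))
E
```

```text
[0.5997 0.1101 0.2436] [ 2.224  2.219 -0.003] 18.0
```

View pics/v4.png

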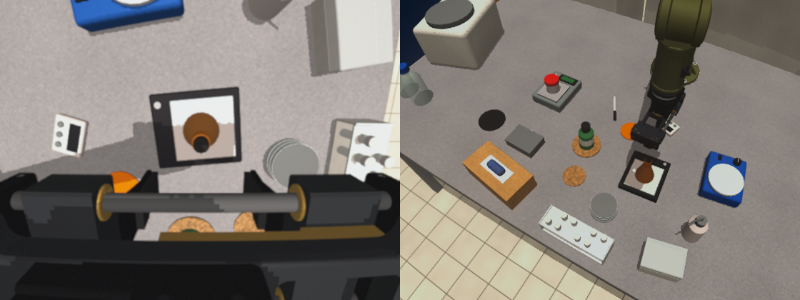

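The pot sits on the balance (scene 551,80 in the composite) and the plate is now empty. The flask stopper is at about (201,144) in the wrist half. Next I'll measure the stopper, plate and panel.

Run:
```python
from h import *
import pickle
def fit(p):
    w=np.linalg.lstsq(np.c_[2*p,np.ones(len(p))],(p**2).sum(1),rcond=None)[0];return w[:2].round(4),round(2*np.sqrt(w[2]+w[:2]@w[:2]),4)
c=pickle.load(open('pics/w4.pkl','rb'));im=cv2.imread('pics/w4.png');h,s,v=masks(im)
q=blob(v<50,(281,202),18);print('stop',q.min(0),q.max(0),fit(plane(c,q[q[:,1]>=np.median(q[:,1])],.132)),plane(c,(q.min(0)+q.max(0))/2,.127))
q=blob((s<60)&(v>130),(250,165),60);p=plane(c,q,.024).astype(np.float32);print('panel',cv2.minAreaRect(p))
q=blob((s>120)&(h>5)&(h<25),(281,186),45);p=plane(c,q[q[:,1]<185],.028).astype(np.float32);print('foot',fit(p))
for n,sd in (('scene',(451,250)),('side',(314,360))):
    c=cams.get_calibration(n);im=cv2.imread(f'pics/{n[0] if n=="scene" else "d"}4.png');h,s,v=masks(im)
    q=blob((s<60)&(v>130),sd,45);p=plane(c,q,.07).astype(np.float32);print(n,'plate',cv2.minEnclosingCircle(p),fit(p))
```

```text
stop [272 192] [290 212] (array([0.5992, 0.1105]), np.float64(0.0139)) [[0.59985886 0.11207008]]
panel ((0.5935924053192139, 0.11312110722064972), (0.08945947885513306, 0.11105989664793015), 5.044539451599121)
foot (array([0.6   , 0.1117]), np.float64(0.061))
scene plate ((0.5040737390518188, 0.3508952856063843), 0.13084551692008972) (array([0.5059, 0.3517]), np.float64(0.1989))
side plate ((0.5040878653526306, 0.36281636357307434), 0.06188458204269409) (array([0.5036, 0.363 ]), np.float64(0.1195))
```

Emit:
move_arm(
  slide=[
    [0,0,3],
    [0,0,7],
    [0,0,10.5],
    [0,0,13],
    [0,0,14.5],
    [0,0,15],
    [0,0,15],
    [0,0,15],
    [0,0,15],
  ],
  roll=[0,0,0,0,0,0,0,0,0],
)

```text
time: 19.05
position: [0.6012, 0.1122, 0.0963]
tool_rot: [2.22, 2.22, 0.004]
ft_force: [-0.3, 0.3, 0.5]
grip_width: 0.804
grip_force: 0.0
```

Emit:
move_arm(
  slide=[
    [0,0,0],
    [0,0,0],
    [0,0,0],
    [0,0,0],
    [0,0,0],
    [0,0,0],
    [0,0,0],
    [0,0,0],
    [0,0,0],
    [0,0,0],
  ],
  roll=[0,0,0,0,0,0,0,0,0,0],
  gripper=1.5,
  squeeze=20,
)

```text
time: 20.05
position: [0.5999, 0.112, 0.0945]
tool_rot: [-2.221, -2.221, 0.0]
ft_force: [-0.6, 0.8, 0.5]
grip_width: 0.294
grip_force: 20.0
```

Emit:
move_arm(
  slide=[
    [0,0,-1],
    [0,0,-4],
    [0,0,-8],
    [2,-0.8,-10],
    [6,-2.3,-10],
    [10.5,-4,-10],
    [15,-5.7,-10],
    [19,-7.2,-10],
    [22.5,-8.5,-10],
    [24.5,-9.3,-10],
    [25.1,-9.5,-10],
    [25.1,-9.5,-9],
    [25.1,-9.5,-7.5],
    [25.1,-9.5,-6],
    [25.1,-9.5,-5.2],
    [25.1,-9.5,-4.9],
    [25.1,-9.5,-4.8],
    [25.1,-9.5,-4.8],
    [25.1,-9.5,-4.8],
  ],
  roll=[0,0,0,0,0,0,0,0,0,0,0,0,0,0,0,0,0,0,0],
)

```text
time: 21.95
position: [0.5054, 0.3633, 0.1433]
tool_rot: [2.221, 2.221, 0.002]
ft_force: [-0.6, 0.0, -1.4]
grip_width: 0.291
grip_force: 20.0
```

```bash
python3 w.py w5; python3 f.py;python3 - <<'E'
from h import *
im=cams.get_image('side')[:,:,::-1].copy();cv2.imwrite('pics/d5.png',im)
a=cv2.imread('pics/w5.png');cv2.imwrite('pics/v5.png',np.hstack([cv2.resize(a,(400,300)),cv2.resize(im[280:415,230:410],(400,300))]))
E
```

```text
[0.5054 0.3633 0.1433] [2.221e+00 2.221e+00 2.000e-03] 21.95
[-0.6  -0.41 -0.91] [0.5054 0.3633 0.1433]
```

View pics/v5.png

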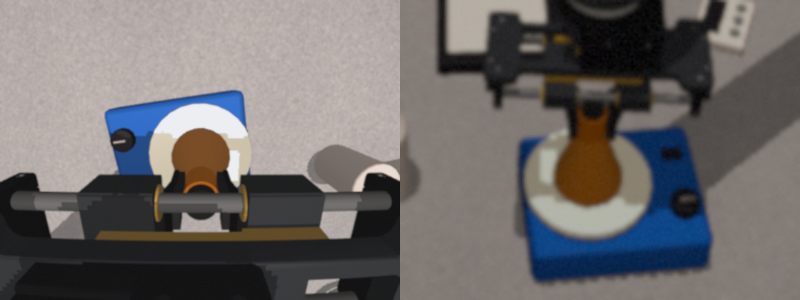

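The flask hangs just above the plate and looks centred (wrist 201,160; side 588,180 in the composite). I'll fit both arcs to check.

Run:
```python
from h import *
import pickle
from scipy.optimize import least_squares
def fr(p,r): return least_squares(lambda c:np.hypot(*(p-c).T)-r,p.mean(0)-[0,.02],loss='soft_l1',f_scale=.002).x.round(4)
c=pickle.load(open('pics/w5.pkl','rb'));im=cv2.imread('pics/w5.png');h,s,v=masks(im)
q=blob((s<75)&(v>110)&(h<40)|((s<75)&(v>200)),(281,200),76)
q=q[(q[:,1]<215)];up=np.array([q[q[:,0]==x][np.argmin(q[q[:,0]==x][:,1])] for x in range(225,335) if (q[:,0]==x).any()])
print(up[::12].tolist());print('plate',fr(plane(c,up,.07),.06))
q=blob((s>120)&(h>5)&(h<25)&(v>40),(281,215),45);up=q[q[:,1]<205];print(up[::12].tolist());print('foot',fr(plane(c,up,.074),.033))
c=cams.get_calibration('side');im=cv2.imread('pics/d5.png');h,s,v=masks(im)
q=blob((s<75)&(v>100),(300,375),45);q=q[q[:,1]>365];p=plane(c,q,.07);print('side plate',fr(p[np.hypot(*(p-[.505,.363]).T)>.05],.06))
q=blob((s>120)&(h>5)&(h<25),(495-230+50,362),30);up=q[q[:,1]>362];print('side foot',fr(plane(c,up,.074),.033))
```

```text
[[225, 169], [237, 158], [249, 152], [261, 148], [273, 146], [285, 145], [297, 147], [309, 151], [321, 157], [333, 166]]
plate [0.5053 0.3617]
[[284, 180], [272, 182], [260, 187], [249, 197], [315, 200], [305, 189], [293, 183]]
foot [0.5055 0.3614]
side plate [0.5375 0.4402]
side foot [0.5041 0.3602]
```

The flask is centred to within 1 mm in the wrist view, so I'm lowering it.

Emit:
move_arm(
  slide=[
    [0,0,0.05],
    [0,0,0.1],
    [0,0,0.15],
    [0,0,0.2],
    [0,0,0.2],
    [0,0,0.2],
  ],
  roll=[0,0,0,0,0,0],
)

```text
time: 22.65
position: [0.505, 0.363, 0.1405]
tool_rot: [2.221, 2.221, -0.0]
ft_force: [0.2, 0.4, -1.3]
grip_width: 0.291
grip_force: 20.0
```

Emit:
move_arm(
  slide=[
    [0,0,0.05],
    [0,0,0.1],
    [0,0,0.1],
    [0,0,0.1],
  ],
  roll=[0,0,0,0],
)

```text
time: 23.05
position: [0.5051, 0.3631, 0.1405]
tool_rot: [2.221, 2.221, 0.001]
ft_force: [-2.0, -1.3, 6.0]
grip_width: 0.294
grip_force: 20.0
```

Emit:
move_arm(
  slide=[
    [0,0,-0.1],
    [0,0,-0.1],
    [0,0,-0.1],
    [0,0,-0.1],
    [0,0,-0.1],
    [0,0,-2],
    [0,0,-5],
    [0,0,-9],
    [0,0,-12],
    [0,0,-12],
  ],
  roll=[0,0,0,0,0,0,0,0,0,0],
  gripper=7,
)

```text
time: 24.05
position: [0.507, 0.3647, 0.2653]
tool_rot: [2.22, 2.22, 0.015]
ft_force: [0.1, 1.3, 0.0]
grip_width: 0.802
grip_force: 0.0
```

Emit:
move_arm(
  slide=[
    [-3,0.4,0],
    [-7,1,0],
    [-12,1.7,0],
    [-17,2.4,0],
    [-22,3.1,0],
    [-27,3.9,0],
    [-32,4.6,0],
    [-37,5.3,0],
    [-42,6,0],
    [-46,6.6,0],
    [-49,7,0],
    [-49.7,7.1,0],
    [-49.7,7.1,1],
    [-49.7,7.1,1],
    [-49.7,7.1,1],
  ],
  roll=[0,0,0,0,0,0,0,0,0,0,0,0,0,0,0],
)

```text
time: 25.55
position: [0.5758, -0.1315, 0.2487]
tool_rot: [-2.216, -2.224, 0.0]
ft_force: [0.5, 0.9, -0.4]
grip_width: 0.804
grip_force: 0.0
```

```bash
python3 w.py w6
python3 - <<'E'
from h import *
im=cams.get_image('scene')[:,:,::-1].copy();cv2.imwrite('pics/s6.png',im)
a=cv2.imread('pics/w6.png');cv2.imwrite('pics/v6.png',np.hstack([cv2.resize(a,(400,300)),cv2.resize(im,(400,300))]))
import pickle
def fit(p):
    w=np.linalg.lstsq(np.c_[2*p,np.ones(len(p))],(p**2).sum(1),rcond=None)[0];return w[:2].round(4),round(2*np.sqrt(w[2]+w[:2]@w[:2]),4)
c=pickle.load(open('pics/w6.pkl','rb'));h,s,v=masks(a)
q=blob(v<60,(279,214),26);print('cap',q.min(0),q.max(0),plane(c,(q.min(0)+q.max(0))/2,.108))
q=blob((h>40)&(h<85)&(s>100),(279,200),45);up=q[q[:,1]<(q[:,1].min()+20)];print('shoulder',q.min(0),q.max(0),fit(plane(c,up,.08)))
c=cams.get_calibration('scene');h,s,v=masks(im)
q=blob((s<60)&(v>150),(343,240),55);p=plane(c,q,.024).astype(np.float32);print('panel',cv2.minAreaRect(p))
E
```

```text
[ 0.5758 -0.1315  0.2487] [-2.216 -2.224  0.   ] 25.55
cap [266 188] [295 219] [[ 0.57547685 -0.13694761]]
shoulder [258 173] [304 214] (array([ 0.5757, -0.1253]), np.float64(0.0348))
panel ((0.6053624153137207, 0.11564676463603973), (0.10894715040922165, 0.10907837748527527), 4.463352203369141)
```

View pics/v6.png

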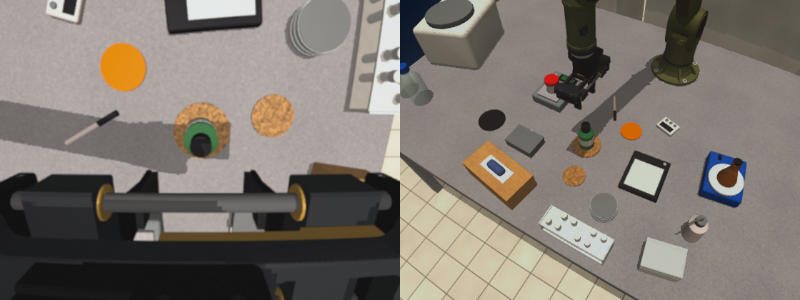

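The pot is on the pan, the flask is on the plate, and the bottle stands on the mat with its cap at (200,146) in the composite. The panel is clear, centred at about (.604,.115). I'm grasping the bottle.

Emit:
move_arm(
  slide=[
    [0,0,3],
    [0,0,7],
    [0,0,10.5],
    [0,0,13],
    [0,0,14.5],
    [0,0,15.1],
    [0,0,15.1],
    [0,0,15.1],
    [0,0,15.1],
  ],
  roll=[0,0,0,0,0,0,0,0,0],
)

```text
time: 26.55
position: [0.5772, -0.1342, 0.1002]
tool_rot: [2.22, 2.22, 0.003]
ft_force: [-0.3, -0.8, -0.2]
grip_width: 0.799
grip_force: 0.0
```

Emit:
move_arm(
  slide=[
    [0,0,0],
    [0,0,0],
    [0,0,0],
    [0,0,0],
    [0,0,0],
    [0,0,0],
    [0,0,0],
    [0,0,0],
    [0,0,0],
    [0,0,0],
  ],
  roll=[0,0,0,0,0,0,0,0,0,0],
  gripper=2,
  squeeze=20,
)

```text
time: 27.55
position: [0.5759, -0.134, 0.0985]
tool_rot: [-2.221, -2.221, 0.0]
ft_force: [0.2, 0.2, -0.8]
grip_width: 0.359
grip_force: 20.0
```

Emit:
move_arm(
  slide=[
    [0,0,-1],
    [0,0,-4],
    [0,0,-7],
    [2,0.2,-8],
    [6,0.7,-8],
    [10.5,1.2,-8],
    [15,1.7,-8],
    [19,2.1,-8],
    [22.5,2.5,-8],
    [24.5,2.7,-8],
    [24.9,2.8,-8],
    [24.9,2.8,-7],
    [24.9,2.8,-5],
    [24.9,2.8,-3.5],
    [24.9,2.8,-2.5],
    [24.9,2.8,-2.2],
    [24.9,2.8,-2.1],
    [24.9,2.8,-2.1],
    [24.9,2.8,-2.1],
  ],
  roll=[0,0,0,0,0,0,0,0,0,0,0,0,0,0,0,0,0,0,0],
)

```text
time: 29.45
position: [0.6046, 0.1151, 0.1204]
tool_rot: [2.221, 2.221, 0.002]
ft_force: [-0.7, 0.5, -2.0]
grip_width: 0.363
grip_force: 20.0
```

```bash
python3 w.py w7; python3 f.py
```

```text
[0.6046 0.1151 0.1204] [2.221e+00 2.221e+00 2.000e-03] 29.45
[-0.85  0.3  -0.78] [0.6046 0.1151 0.1204]
```

View pics/w7.png

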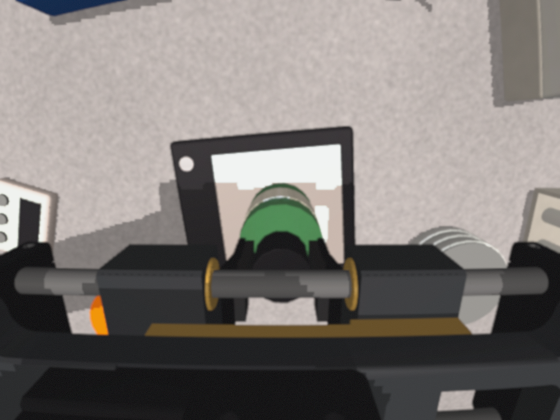

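The bottle hangs over the panel, whose rear corners are at about (212,155) and (341,145). I'll check the panel centre from those.

Run:
```python
from h import *
import pickle
c=pickle.load(open('pics/w7.pkl','rb'));im=cv2.imread('pics/w7.png');h,s,v=masks(im)
q=blob((s<60)&(v>165),(280,165),90);hull=q
a=hull[np.argmin(hull@[1,1])];b=hull[np.argmax(hull@[1,-1])];print(a,b)
A,B=plane(c,np.float64([a,b]),.024);e=B-A;L=np.linalg.norm(e);n=np.array([e[1],-e[0]])/L
print(A,B,L,'centre',(A+B)/2+n*.055)
```

```text
[220  98] [347 105]
[0.55518271 0.21031966] [0.65938514 0.2048909 ] 0.10434375013116756 centre [0.6044224  0.15267977]
```

Run:
```python
from h import *
import pickle
c=pickle.load(open('pics/w7.pkl','rb'));g=cv2.imread('pics/w7.png',0).astype(int)
print(g[145:162,225],g[140:156,330],g[180,205:226],g[165,335:352])
for a,b in [((211.5,155),(341,145))]:
    A,B=plane(c,np.float64([a,b]),.024);e=B-A;L=np.linalg.norm(e);n=np.array([e[1],-e[0]])/L
    print(A,B,L,'centre',(A+B)/2+n*.055)
```

```text
[ 58  57  56  56  56  56  55  67 129 208 238 242 242 242 242 242 242] [ 56  57  55  68 129 208 238 242 242 242 242 242 242 242 242 242] [ 54  55  54  54  54  55  54  55  80 142 213 239 242 242 242 242 242 242
 242 242 242] [242 242 242 242 239 211 137  78  55  53  55  54  55  54  54  52  47]
[0.54564747 0.16399086] [0.65597217 0.17237925] 0.11064313957167764 centre [0.60497963 0.11334335]
```

The bottle is centred within 2 mm. I'm lowering it with a 1 mm correction.

Emit:
move_arm(
  slide=[
    [-0.1,0,0.05],
    [-0.1,0,0.1],
    [-0.1,0,0.15],
    [-0.1,0,0.2],
    [-0.1,0,0.25],
    [-0.1,0,0.3],
    [-0.1,0,0.3],
    [-0.1,0,0.3],
  ],
  roll=[0,0,0,0,0,0,0,0],
)

```text
time: 30.3
position: [0.6041, 0.114, 0.1166]
tool_rot: [2.221, 2.221, 0.0]
ft_force: [-0.6, 0.3, 0.6]
grip_width: 0.363
grip_force: 20.0
```

Emit:
move_arm(
  slide=[
    [0,0,0.05],
    [0,0,0.1],
    [0,0,0.1],
    [0,0,0.1],
  ],
  roll=[0,0,0,0],
)

```text
time: 30.7
position: [0.6042, 0.1141, 0.1165]
tool_rot: [2.221, 2.221, 0.001]
ft_force: [-2.7, -0.3, 5.4]
grip_width: 0.36
grip_force: 20.0
```

It's in contact, so I'll release, rise, back away and check.

Emit:
move_arm(
  slide=[
    [0,0,-0.1],
    [0,0,-0.1],
    [0,0,-0.1],
    [0,0,-0.1],
    [0,0,-0.1],
    [0,0,-2],
    [0,0,-6],
    [0,0,-10],
    [0,0,-14],
    [-4,0,-14],
    [-9,0,-14],
    [-13,0,-14],
    [-15,0,-14],
    [-15,0,-14],
    [-15,0,-14],
  ],
  roll=[0,0,0,0,0,0,0,0,0,0,0,0,0,0,0],
  gripper=7,
)

```text
time: 32.2
position: [0.604, -0.0355, 0.2555]
tool_rot: [-2.221, -2.221, -0.001]
ft_force: [-0.4, 0.8, 0.1]
grip_width: 0.805
grip_force: 0.0
```

Run:
```python
from h import *
a=cams.get_image('scene')[:,:,::-1].copy();b=cams.get_image('side')[:,:,::-1].copy()
cv2.imwrite('pics/v8.png',np.hstack([cv2.resize(a,(400,300)),cv2.resize(b,(400,300))]))
```

```text
(no output)
```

View pics/v8.png

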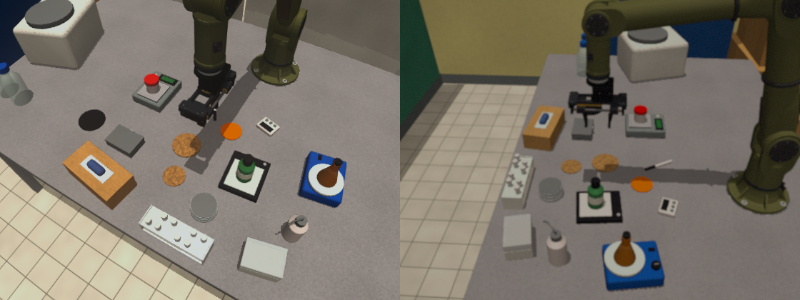

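All three vessels are upright at their stations in both views: pot at scene (152,82), flask at (330,175), bottle at (246,165). The mat is empty, and the wash bottle, slide box and dishes haven't moved.

```bash
python3 -c "
from bench import workorder
print(workorder.close_job())"
```

```text
the job is handed in; nothing more can be done
None
```

The job is handed in: after parking the bottle first on the larger cork mat, the pot stands on the balance pan, the flask on the stirrer plate and the bottle on the light pad's panel, all upright, with the wash bottle, slide box and dishes left alone.

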